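# Level the sash-weight bench balance

## Task

The iron make-up weights for a sash window stand on the two pans of the bench balance, and it is out of level. Move a weight from the heavy pan to the free spindle of the light pan so that the beam comes to rest level, with every weight sitting fully down over a spindle. The balance is delicate: feel for the spindle with a light touch, never press on the balance or weights with more than about 25 N, and leave the other things on the bench where they are.

Things in the scene. Friction and masses are not known exactly. Their poses are not given: they have to be found in the camera images.
- beam (a joint): Tilt of the balance's beam in rad: 0 is level, positive when the left (+y) pan is up and the right one down; stops at +0.06 and -0.06. The pans hang 140 mm either side of its pivot, so each rises or sinks up to 8.4 mm. A light push moves it: level to stop takes about 1 N on a pan with both sides equally loaded; where on a pan a weight stands does not matter. With the right weight moved it rests within about 0.015 of 0; with a wrong one it lies on a stop.
- left_pan_top (a point): Centre of the flat top face of the left (as seen from the robot, +y) pan, an aluminium plate 196 x 72 mm, 6 mm thick. It stays horizontal and goes up and down with the beam. x runs along the plate's length, away from the robot, z up. Three upright steel spindles, each 10 mm in diameter and 22 mm tall with a 0.5 mm chamfer, stand on its centre line: fixed ones at x = -62 mm and x = 0, and an adjustable one near x = +62 mm (see its slot).
- right_pan_top (a point): Centre of the flat top face of the right (as seen from the robot, -y) pan, an aluminium plate 196 x 72 mm, 6 mm thick. It stays horizontal and goes up and down with the beam. x runs along the plate's length, away from the robot, z up. Three upright steel spindles, each 10 mm in diameter and 22 mm tall with a 0.5 mm chamfer, stand on its centre line: fixed ones at x = -62 mm and x = 0, and an adjustable one near x = +62 mm (see its slot).
- left_slot (a point): Centre of the slot in the left pan, on the plate's top face 62 mm along +x from the pan's centre. The adjustable spindle of this pan (10 mm diameter, 22 mm tall) is clamped somewhere along this slot: on the centre line in y, but anywhere within 9 mm of this point along x; this reading does not tell where. It does not move under light rubbing. No weight stands on it at the start.
- right_slot (a point): Centre of the slot in the right pan, on the plate's top face 62 mm along +x from the pan's centre. The adjustable spindle of this pan (10 mm diameter, 22 mm tall) is clamped somewhere along this slot: on the centre line in y, but anywhere within 9 mm of this point along x; this reading does not tell where. It does not move under light rubbing. No weight stands on it at the start.
- short_mid (a point): Loose dark iron ring, the shortest: outer diameter 34 mm, height 28 mm, plain 13 mm through-hole, about 150 g. This point is its centre, half-way up on its axis; z along the axis. It stands upright on one of the balance's spindles, which passes through its hole.
- middle_mid (a point): Loose dark iron ring, of middle height: outer diameter 34 mm, height 37 mm, plain 13 mm through-hole, about 200 g. This point is its centre, half-way up on its axis; z along the axis. It stands upright on one of the balance's spindles, which passes through its hole.
- tall_mid (a point): Loose dark iron ring, the tallest and slimmest: outer diameter 34 mm, height 46 mm, plain 13 mm through-hole, about 250 g. This point is its centre, half-way up on its axis; z along the axis. It stands upright on one of the balance's spindles, which passes through its hole.
- wide_mid (a point): Loose dark iron ring, much the widest: outer diameter 54 mm, height 39 mm, plain 13 mm through-hole, about 600 g, as much as the three narrow ones together. This point is its centre, half-way up on its axis; z along the axis. It stands upright on one of the balance's spindles, which passes through its hole.
- tin_mid (a point): Bystander: closed tin, 72 mm in diameter, 100 mm tall; point at its centre. Leave it alone.
- block_mid (a point): Bystander: cork sanding block 110 x 65 x 35 mm; point at its centre. Leave it alone.
- scraper_mid (a point): Bystander: scraper lying flat, wooden handle and steel blade, 220 mm long, 60 mm wide, 20 mm high; point at its middle. Leave it alone.
Mind the look-alikes: they are no part of the job. Leave any purple or red look-alike of the part that bears middle_mid alone.

How it is judged:
By the outcome, as a careful person would: the job done as asked, in the order asked, and still so for the second after the job is handed in, with the robot touching nothing.
It also fails if it takes over 64 s, if anything falls off the work surface, if the arm or the gripper's body presses on something with over 40 N, if the wrist force passes 120 N, or if a joint passes its speed limit or range.

## Robot

A 6-joint arm with a two-finger parallel gripper is mounted at the origin on the work surface. World frame = base frame: x ahead of the robot, y to its left, z up, the work surface at z = 0. Lengths are in m, angles in rad, forces in N, time in s.
With the tool pointing down it reaches from about 0.275 to 0.875 m from the base axis. Payload 12.5 kg.
Tool frame: the origin (TCP) lies between the finger pads; the fingertips stand 14 mm ahead of it and the grasp point (between the pads) lies 5 mm behind it; z points along the fingers, x is the direction in which the jaws open and shut, and the axes are right-handed (so a half turn about z gives the same grasp; the last joint's range is limited). The gripper opens to 85 mm and grips with 20 to 120 N. Pads are 22 mm wide; open, the fingers measure 114 mm over their backs; the gripper's body (76 mm by 85 mm) begins 54 mm behind the grasp point. The pads swing forward as they close: fully open they stand 13 mm farther back than shut.
Start: joints at [1.263, 0.351, 1.652, -0, 1.139, -0.085], TCP at [0.121, 0.536, 0.245] pointing down, gripper open.
Joint ranges: [-2.75, 2.75], [-0.79, 2.1], [0.01, 2.65], [-1.57, 4.71], [0.07, 3.14], [-2.87, 2.87]. Speed limits (rad/s): [2.22, 2.22, 2.79, 3.14, 3.14, 3.14].

## Interface

Orientations are given as [roll, pitch, yaw] about the fixed x, y, z axes, in that order (R = Rz(yaw) Ry(pitch) Rx(roll)).
In Python, from bench import bot gives the robot as it stands.
- The arm moves only by the tool step_arm, never from a script. Its argument "deltas" is a list of rows, each a list of 7 numbers: the shift along the tool's x, y, z in units of 25 mm (1.0 is 25 mm), then the turn, a rotation vector about the tool's x, y, z in units of 8 degrees (1.0 is 8 degrees), then the opening in per cent of the stroke, from 0 (shut) to 100 (fully open). In form: [[dx, dy, dz, ax, ay, az, fingers], ...]. A call has 1 to 8 rows; each row shifts and turns the commanded pose from where the row before left it, along the tool's axes as they then stand; what a row does not reach is not made up. A row lasts 1/10 s, in which the tool goes at most 50 mm and 8.59 degrees, less where a joint would pass 70% of its speed; a pose out of reach is approached as far as the arm can. A call is refused whole if a number of a shift passes 1 or a number of a turn 1, either way. A call with a gripper value outside its range is refused whole. The fingers move at their own pace and stop on an object; "squeeze" is the grip in N (left out, the last holds). Time passes only in rows, so rows that do not move let the fingers close. It gives the time, the measured TCP pose, the force and the opening at its end, in the units of the state.
- bot.get_obs(): the state, without advancing time (a new reading comes with each control period).
- bot.read_camera(name): name is "side" or "top" or "wrist"; returns (picture, depth): 480x640x3 uint8, red, green, blue; 480x640 float32, m along the optical axis (not along the pixel's ray), 0 where there is no reading.
- bot.camera_info(name): a dict with "camera_matrix" (3x3 intrinsics, pixels), "dist" ([k1, k2, p1, p2, k3] as OpenCV has them; the pictures are not rectified), "R" (3x3) and "t" (3): a world point X has camera coordinates R X + t; the wrist camera has in their place "mount" (4x4, takes a point from camera to tool coordinates, whose origin is the TCP and whose axes are the tool frame's). Camera axes: x right, y down, z forward; pixel columns grow to the right and rows downward; lengths in m; the calibration is good to about 2 mm. A picture is of the moment at which its call begins: read the wrist's pose just before it. camera_info takes no time and is no camera call.
- bot.hand_in(): hands the job in, once; it reports no verdict.
Trained networks look in the newest picture that a camera, given by its name, has taken for a name from the list of things; names that differ only in an ending like _2 or _b are one class to them, and where a whole thing is asked for, a point or a joint stands for the part that bears it (a point fixed in the world has none). Each returns a list of dicts, best first, with "p" (0 to 1); they miss things now and then, are a little off and sometimes report something else, mostly with a low value. They report only what shows in the picture. A call takes as long as a camera call. They do not tell look-alikes from the thing itself.
- bot.spot_in(target, camera): "rect" ([left, top, width, height] in pixels, round what is visible of it).
- bot.masks_of(target, camera): "pixels" (480x640 bool, what is visible of it) and "rect" ([left, top, width, height] in pixels, round what is visible of it).
The state is a dict: "time_s": time; "joint_positions": joint angles; "joint_vel": joint speeds; "joint_efforts": joint torques, N m; "tool_pos": TCP position; "ee_rot": TCP orientation; "force": force on the tool from outside, world axes, zero at the start; "torque": the same for the moment, N m; "finger_gap": finger opening in m.
Only numpy, scipy, OpenCV 4.12 (cv2) and the standard library are available. Lean on these libraries where they do the work, as an engineer would, in place of code of your own. Each camera call takes 0.05 s, during which the arm holds its last target. There are 200 camera calls.

## Working session

There is one attempt and no reset: what is moved stays moved. The work goes in short steps, Python scripts to look and compute and a tool call to move; the robot and the scene stay as the last step left them, time stands still between calls to the robot, and variables do not carry over. Pictures are saved under pics/ and viewed, about 8 in all and at most 12, crops included, and the job is handed in when it is done.

Besides the shell and the picture viewer there is one more tool, called after "Request:" by a JSON object that holds its "name" and its "arguments". step_arm: Moves the arm, as the interface text tells. Its arguments: {"type":"object","properties":{"deltas":{"type":"array"},"squeeze":{"type":"number"}},"required":["deltas"]}

```bash
mkdir -p pics
cat > h.py <<'E'
import numpy as np, cv2
from bench import bot
from scipy.spatial.transform import Rotation as Ro
def cam(name):
    o=bot.get_obs(); im,d=bot.read_camera(name); c=bot.camera_info(name)
    K=np.array(c['camera_matrix']);D=np.array(c['dist'])
    if name=='wrist':
        T=np.eye(4);T[:3,:3]=Ro.from_euler('xyz',o['ee_rot']).as_matrix();T[:3,3]=o['tool_pos']
        M=T@np.array(c['mount'])
    else:
        M=np.eye(4);R=np.array(c['R']);M[:3,:3]=R.T;M[:3,3]=-R.T@np.array(c['t'])
    return im,d,K,D,M
def cloud(d,K,D,M):
    v,u=np.mgrid[:480,:640]
    p=cv2.undistortPoints(np.stack([u,v],-1).reshape(-1,1,2).astype(float),K,D).reshape(480,640,2)
    P=np.dstack([p,np.ones((480,640))])*d[...,None]
    W=P@M[:3,:3].T+M[:3,3]; W[d<=0]=np.nan
    return W
def proj(X,K,D,M):
    R=M[:3,:3].T
    return cv2.projectPoints(np.atleast_2d(X).astype(float),cv2.Rodrigues(R)[0],-R@M[:3,3],K,D)[0].reshape(-1,2)
def save(n,im): cv2.imwrite('pics/'+n,im[...,::-1])
E
python3 - <<'E'
from h import *
print(bot.get_obs())
ims=[]
for n in('top','side'):
    im,d,K,D,M=cam(n); W=cloud(d,K,D,M); ims.append(im); print(n,'cam at',M[:3,3].round(3))
    np.savez(n,im=im,d=d,W=W)
    for t in ['short_mid','middle_mid','tall_mid','wide_mid','left_pan_top','right_pan_top']:
        for m in bot.masks_of(t,n)[:4]:
            P=W[m['pixels']];P=P[~np.isnan(P[:,0])]
            z=np.percentile(P[:,2],95) if len(P) else 0
            T=P[P[:,2]>z-.006] if len(P) else P
            print(t,round(m['p'],2),m['rect'],'topz',round(z,4),'topmid',((T.min(0)+T.max(0))/2).round(4) if len(T) else '')
save('top.png',ims[0]);save('side.png',ims[1])
E
```

```text
{'time_s': 0.0, 'joint_positions': array([ 1.26340712e+00,  3.51235578e-01,  1.65240781e+00,  2.10069518e-07,
        1.13911520e+00, -8.45892470e-02]), 'joint_vel': array([ 3.30365389e-04, -1.42961949e-05,  3.11151636e-04, -1.51110356e-03,
       -1.22599821e-03, -1.22168918e-04]), 'joint_efforts': array([-1.51721822e-03, -5.06086278e+01, -2.91408706e+01, -1.95640005e-04,
        4.45868485e-03, -2.24057521e-05]), 'tool_pos': array([0.12140362, 0.53611533, 0.24476496]), 'ee_rot': array([-3.14149396e+00,  1.16175179e-03,  1.34799634e+00]), 'force': array([0.4237982 , 0.88105422, 0.89893133]), 'torque': array([-0.0205505 , -0.00594035, -0.00054693]), 'finger_gap': 0.08522555293761139}
top cam at [0.393 0.017 1.461]
short_mid 0.67 [247.3, 235.6, 14.1, 13.0] topz 0.1495 topmid [0.4895 0.186  0.1482]
short_mid 0.17 [353.1, 220.7, 15.9, 9.8] topz 0.1418 topmid [ 0.5228 -0.0959  0.1406]
middle_mid 0.62 [354.1, 223.2, 17.0, 7.5] topz 0.1415 topmid [ 0.5229 -0.0974  0.1405]
tall_mid 0.65 [250.1, 212.2, 13.4, 15.9] topz 0.1669 topmid [0.5508 0.179  0.1655]
wide_mid 0.71 [351.9, 240.4, 16.9, 1
[... 597 characters left out ...]
.1393]
middle_mid 0.74 [313.7, 330.8, 14.4, 22.8] topz 0.0401 topmid [ 0.4279 -0.1811  0.0382]
middle_mid 0.73 [344.3, 323.0, 18.2, 22.3] topz 0.0398 topmid [ 0.5052 -0.1818  0.0385]
middle_mid 0.67 [387.0, 313.7, 13.6, 21.0] topz 0.0398 topmid [ 0.601  -0.1911  0.0379]
tall_mid 0.7 [308.8, 170.6, 14.2, 24.0] topz 0.1669 topmid [0.5499 0.181  0.1649]
tall_mid 0.61 [313.3, 410.0, 41.3, 55.0] topz 0.1023 topmid [ 0.37   -0.3924  0.1007]
wide_mid 0.93 [305.3, 265.7, 30.7, 25.5] topz 0.1435 topmid [ 0.4609 -0.089   0.1426]
left_pan_top 0.72 [275.3, 172.8, 80.4, 32.4] topz 0.1235 topmid [0.5521 0.1809 0.1312]
right_pan_top 0.6 [302.5, 260.0, 89.7, 43.5] topz 0.106 topmid [ 0.5228 -0.0961  0.1136]
```

Run:
```python
import cv2,numpy as np
t=cv2.imread('pics/top.png');s=cv2.imread('pics/side.png')
a=cv2.resize(t[160:320,150:400],(800,512),interpolation=cv2.INTER_CUBIC)
cv2.imwrite('pics/topc.png',a)
cv2.imwrite('pics/sidec.png',cv2.resize(s[140:480,240:480],(424,600),interpolation=cv2.INTER_CUBIC))
```

```text
(no output)
```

View pics/topc.png

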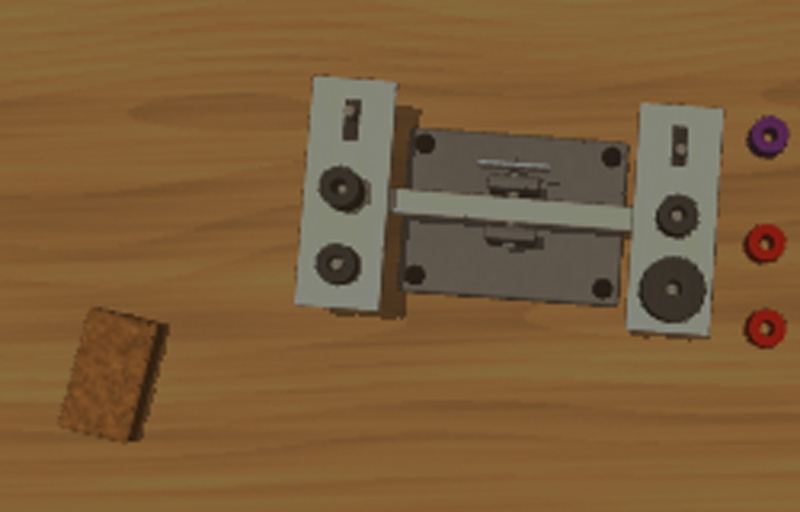

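View pics/sidec.png

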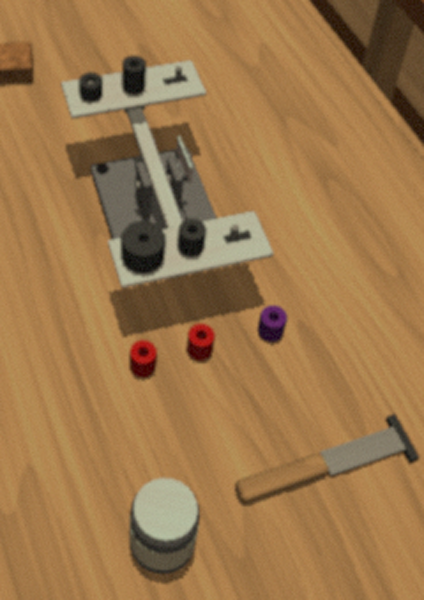

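The left pan holds short and tall (400 g), and the right, heavy pan holds wide and middle (800 g). Moving middle (200 g) gives 600/600. Possible confusions for middle, in top-camera pixels: the dark ring on the right pan (362,227), red rings (390,236) and (389,262), and a purple ring (390,203). I choose the dark one, standing on the pan next to wide.

Run:
```python
from h import *
print(np.array(bot.camera_info('wrist')['mount']).round(4)); print(np.array(bot.camera_info('wrist')['camera_matrix']).round(1))
for n in('top','side'):
    W=np.load(n+'.npz')['W']
    for nm,z0,ys in(('left',.1215,(.1,.27)),('right',.1055,(-.16,-.03))):
        m=(W[...,1]>ys[0])&(W[...,1]<ys[1])&(W[...,0]>.35)&(W[...,0]<.75)&(abs(W[...,2]-z0)<.006)
        P=W[m]; z=np.median(P[:,2]); P=P[abs(P[:,2]-z)<.004]
        r=cv2.minAreaRect((P[:,:2]*1000).astype(np.float32)); print(n,nm,'z',z.round(4),r)
        # spindle in the slot
        c=np.array(r[0])/1000
        m=(W[...,2]>z+.010)&(W[...,2]<z+.028)&(abs(W[...,1]-c[1])<.03)&(W[...,0]>c[0]+.04)&(W[...,0]<c[0]+.085)
        print('  spindle pts',W[m].round(4).tolist())
```

```text
[[ 1.000e+00 -1.400e-03 -1.200e-03  1.200e-03]
 [ 1.700e-03  9.585e-01  2.850e-01 -7.350e-02]
 [ 7.000e-04 -2.850e-01  9.585e-01 -1.277e-01]
 [ 0.000e+00  0.000e+00  0.000e+00  1.000e+00]]
[[382.9   0.  318.3]
 [  0.  382.9 241.3]
 [  0.    0.    1. ]]
top left z 0.1183 ((551.7059936523438, 180.3356170654297), (72.09423065185547, 195.59849548339844), 84.17843627929688)
  spindle pts [[0.6205, 0.1751, 0.1403], [0.6205, 0.1725, 0.1399], [0.6211, 0.1703, 0.1363], [0.6186, 0.1784, 0.1361], [0.6177, 0.1751, 0.1411], [0.6183, 0.1729, 0.1371], [0.6181, 0.1702, 0.1379], [0.6152, 0.1779, 0.1404], [0.6145, 0.1748, 0.144], [0.6157, 0.173, 0.1368], [0.6157, 0.1704, 0.1362], [0.6168, 0.1685, 0.1292], [0.6132, 0.1732, 0.1355], [0.6132, 0.1706, 0.1347]]
top right z 0.1021 ((523.3690795898438, -97.36962127685547), (71.67499542236328, 195.78964233398438), 84.08356475830078)
  spindle pts [[0.5821, -0.1018, 0.1263], [0.5824, -0.1047, 0.1233], [0.5798, -0.0992, 0.1239], [0.5796, -0.1019, 0.1242], [0.5794, -0.1044, 0.1255], [0.5791, -0.107, 0.1268], [0.5773, -0.0993, 0.1218], [0.5774, -0.1021, 0.121], [
[... 960 characters left out ...]
33], [0.5789, -0.0988, 0.1266], [0.5807, -0.0999, 0.1271], [0.5848, -0.0974, 0.1223], [0.5767, -0.0988, 0.124], [0.579, -0.0992, 0.1233], [0.5807, -0.1005, 0.1242], [0.5824, -0.102, 0.1253], [0.5745, -0.1031, 0.1265], [0.5772, -0.1027, 0.1249], [0.5803, -0.1019, 0.1225], [0.5819, -0.1034, 0.1237], [0.5753, -0.0983, 0.1168], [0.5743, -0.104, 0.1242], [0.5761, -0.1053, 0.1249], [0.5818, -0.1041, 0.121], [0.5744, -0.1005, 0.1163], [0.5743, -0.1046, 0.1213], [0.5775, -0.1036, 0.1186], [0.5768, -0.1088, 0.1252], [0.5816, -0.1053, 0.1189], [0.5731, -0.1031, 0.1164], [0.5763, -0.1021, 0.1138], [0.5777, -0.1039, 0.1154], [0.5796, -0.1049, 0.1158], [0.5815, -0.106, 0.1163], [0.5765, -0.1066, 0.1156]]
```

Request:
{"name": "step_arm", "arguments": {"deltas": [[0,0,0,0,0,-0.87,100],[-0.56,0.96,0,0,0,0,100],[-0.56,0.96,0,0,0,0,100],[-0.56,0.96,0,0,0,0,100],[-0.56,0.96,0,0,0,0,100],[-0.56,0.96,0,0,0,0,100],[-0.56,0.96,0,0,0,0,100],[-0.56,0.96,0,0,0,0,100]]}}

```text
time_s: 1.5
tool_pos: [0.2796, 0.4212, 0.2454]
ee_rot: [3.141, -0.0, 1.469]
force: [-0.5, 0.2, -0.4]
finger_gap: 0.0852
```

Request:
{"name": "step_arm", "arguments": {"deltas": [[-0.56,0.96,0,0,0,0,100],[-0.56,0.96,0,0,0,0,100],[-0.56,0.96,0,0,0,0,100],[-0.56,0.96,0,0,0,0,100],[-0.56,0.96,0,0,0,0,100],[-0.56,0.96,0,0,0,0,100],[-0.56,0.96,0,0,0,0,100],[-0.56,0.96,0,0,0,0,100]]}}

```text
time_s: 2.3
tool_pos: [0.4593, 0.2903, 0.2453]
ee_rot: [3.141, -0.0, 1.469]
force: [0.4, 0.8, -0.0]
finger_gap: 0.0853
```

Request:
{"name": "step_arm", "arguments": {"deltas": [[-0.56,0.96,0,0,0,0,100],[-0.56,0.96,0,0,0,0,100],[-0.56,0.96,0,0,0,0,100],[-0.56,0.96,0,0,0,0,100],[-0.56,0.96,0,0,0,0,100],[-0.56,0.96,0,0,0,0,100],[-0.56,0.96,0,0,0,0,100],[0,0,0,0,0,0,100]]}}

```text
time_s: 3.1
tool_pos: [0.6175, 0.1746, 0.2449]
ee_rot: [3.141, 0.0, 1.467]
force: [-0.0, 0.2, -0.4]
finger_gap: 0.0852
```

Run:
```python
from h import *
im,d,K,D,M=cam('wrist');W=cloud(d,K,D,M);np.savez('wl',im=im,d=d,W=W,K=K,D=D,M=M);save('wl.png',im)
for t in('left_pan_top','short_mid','tall_mid','middle_mid'):
    for m in bot.masks_of(t,'wrist')[:2]:
        P=W[m['pixels']];P=P[~np.isnan(P[:,0])];z=np.percentile(P[:,2],90);T=P[P[:,2]>z-.004]
        print(t,m['p'],m['rect'],z,((T.min(0)+T.max(0))/2).round(4))
m=(abs(W[...,2]-.118)<.005)&(W[...,0]>.4)
P=W[m];z=np.median(P[:,2]);print('pan z',z,cv2.minAreaRect((P[:,:2]*1000).astype(np.float32)))
m=(abs(W[...,2]-z-.021)<.006)&(np.hypot(W[...,0]-.617,W[...,1]-.175)<.015)
P=W[m];v,u=np.where(m);print(len(P),'spindle top',P.mean(0),P.min(0),P.max(0),'px',u.mean(),v.mean())
```

```text
left_pan_top 0.84 [261.7, 0.0, 120.7, 277.0] 0.11851115073698926 [0.5584 0.1836 0.1387]
short_mid 0.95 [290.7, 0.0, 58.8, 60.0] 0.1462466828567724 [0.4919 0.1905 0.145 ]
short_mid 0.41 [263.0, 0.0, 116.8, 280.2] 0.11854179040612094 [0.5592 0.1831 0.1393]
tall_mid 0.98 [289.7, 103.4, 63.0, 67.9] 0.16417992557218203 [0.5496 0.184  0.1628]
pan z 0.11748259987111831 ((552.330078125, 117.04230499267578), (205.94419860839844, 175.78079223632812), 83.99407958984375)
215 spindle top [0.61491828 0.17771132 0.13864981] [0.61050797 0.17293909 0.13268308] [0.62052251 0.18227411 0.14162048] px 321.1488372093023 242.70697674418605
```

View pics/wl.png

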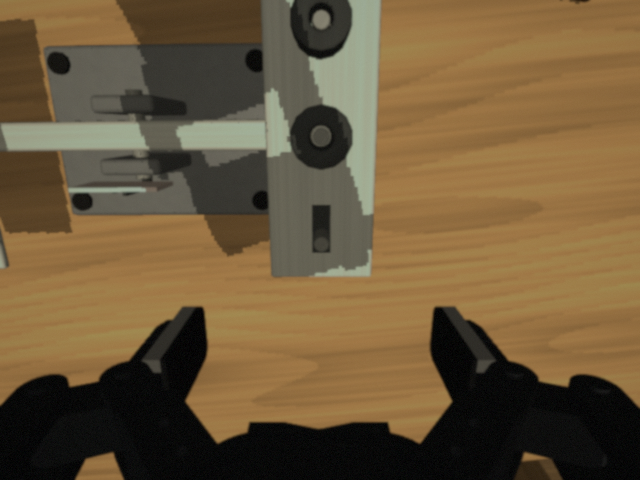

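The wrist view shows the left adjustable spindle at (321,240) near the far end of its slot. Tall is at (321,136) and short at (321,20). Next is the heavy pan.

Request:
{"name": "step_arm", "arguments": {"deltas": [[-0.93,-0.22,0,0,0,0,100],[-0.93,-0.22,0,0,0,0,100],[-0.93,-0.22,0,0,0,0,100],[-0.93,-0.22,0,0,0,0,100],[-0.93,-0.22,0,0,0,0,100],[-0.93,-0.22,0,0,0,0,100],[-0.93,-0.22,0,0,0,0,100],[-0.93,-0.22,0,0,0,0,100]]}}

```text
time_s: 4.15
tool_pos: [0.5523, -0.0042, 0.2456]
ee_rot: [3.141, -0.0, 1.47]
force: [0.4, -0.3, -0.3]
finger_gap: 0.0852
```

Request:
{"name": "step_arm", "arguments": {"deltas": [[-0.93,-0.22,0,0,0,0,100],[-0.93,-0.22,0,0,0,0,100],[-0.93,-0.22,0,0,0,0,100],[-0.93,-0.22,0,0,0,0,100],[0,0,0,0,0,0,100],[0,0,0,0,0,0,100]]}}

```text
time_s: 4.75
tool_pos: [0.5217, -0.0939, 0.2455]
ee_rot: [3.141, -0.0, 1.469]
force: [0.6, 0.1, -1.3]
finger_gap: 0.0848
```

Run:
```python
from h import *
im,d,K,D,M=cam('wrist');W=cloud(d,K,D,M);np.savez('wr',im=im,d=d,W=W,K=K,D=D,M=M);save('wr.png',im)
o=bot.get_obs();print(o['tool_pos'],o['ee_rot'])
for t in('wide_mid','middle_mid'):
    for m in bot.masks_of(t,'wrist')[:2]:
        P=W[m['pixels']];P=P[~np.isnan(P[:,0])];z=np.percentile(P[:,2],90);T=P[P[:,2]>z-.004]
        (c,r)=cv2.minEnclosingCircle((T[:,:2]*1000).astype(np.float32))
        print(t,m['p'],m['rect'],z,T[:,2].mean(),((T.min(0)+T.max(0))/2).round(4),c,r)
m=(abs(W[...,2]-.1025)<.005)&(W[...,0]>.4)
P=W[m];print('pan z',np.median(P[:,2]))
w=np.load('wl.npz');W=w['W']
m=(W[...,2]>.1355)&(np.hypot(W[...,0]-.617,W[...,1]-.175)<.015)
P=W[m];print(len(P),P.mean(0),cv2.minEnclosingCircle((P[:,:2]*1000).astype(np.float32)))
```

```text
[ 0.52178974 -0.09350973  0.245498  ] [ 3.14130270e+00 -1.58686555e-04  1.46988802e+00]
wide_mid 0.75 [269.3, 97.2, 91.0, 94.9] 0.14036220156365764 0.13946830774753552 [ 0.4598 -0.0874  0.1395] (459.3923645019531, -87.36865997314453) 26.88652801513672
middle_mid 0.94 [189.6, 92.6, 43.4, 42.1] 0.036866675486848466 0.03593835195346118 [ 0.4272 -0.1776  0.0356] (427.3760681152344, -177.4180145263672) 16.793781280517578
middle_mid 0.8 [294.6, 207.9, 46.9, 58.7] 0.13818643968085928 0.13731250551402654 [ 0.5207 -0.0938  0.137 ] (521.2098999023438, -93.83406829833984) 16.96371841430664
pan z 0.10056685368156348
5844 [0.60645457 0.17616148 0.30578262] ((608.905517578125, 175.84329223632812), 11.87889289855957)
```

View pics/wr.png

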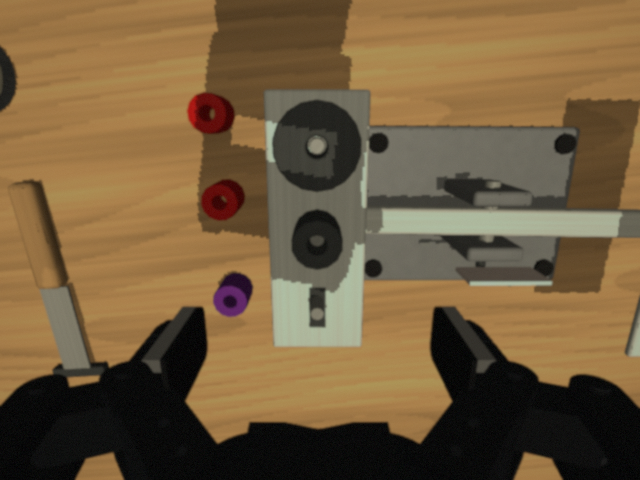

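The wrist view confirms the dark ring at (317,240) beside wide (317,146). The red and purple look-alikes lie off the pan at left. Before descending I check the bar's height near the pan.

Run:
```python
from h import *
w=np.load('wr.npz');W=w['W']
for u in(350,358,366,374,382,390,410,430): print(u,[W[v,u].round(3).tolist() for v in(212,220,228,245)])
w=np.load('wl.npz');W=w['W']
P=W[225:255,305:337].reshape(-1,3);P=P[(P[:,2]>.1355)&(P[:,2]<.146)];print(len(P),P.mean(0),np.median(P,0),cv2.minEnclosingCircle((P[:,:2]*1000).astype(np.float32)))
```

```text
350 [[0.51, -0.068, 0.101], [0.516, -0.069, 0.101], [0.522, -0.069, 0.1], [0.535, -0.07, 0.101]]
358 [[0.51, -0.063, 0.101], [0.516, -0.063, 0.102], [0.522, -0.063, 0.1], [0.535, -0.065, 0.101]]
366 [[0.511, -0.057, 0.1], [0.525, -0.054, 0.069], [0.531, -0.054, 0.069], [0.563, -0.05, 0.016]]
374 [[0.518, -0.047, 0.071], [0.525, -0.048, 0.071], [0.532, -0.048, 0.071], [0.564, -0.043, 0.017]]
382 [[0.519, -0.041, 0.071], [0.526, -0.041, 0.071], [0.532, -0.042, 0.071], [0.564, -0.035, 0.018]]
390 [[0.52, -0.035, 0.072], [0.526, -0.035, 0.072], [0.533, -0.035, 0.07], [0.565, -0.027, 0.017]]
410 [[0.521, -0.018, 0.071], [0.528, -0.019, 0.072], [0.534, -0.019, 0.072], [0.567, -0.008, 0.017]]
430 [[0.523, -0.003, 0.072], [0.529, -0.003, 0.072], [0.536, -0.003, 0.073], [0.569, 0.012, 0.017]]
197 [0.61519005 0.17765596 0.13908533] [0.61502173 0.17770637 0.13922407] ((615.556640625, 177.72003173828125), 5.002518653869629)
```

Request:
{"name": "step_arm", "arguments": {"deltas": [[0,0,1,0,0,0,70],[0,0,1,0,0,0,70],[0,0,1,0,0,0,70],[0,0,1,0,0,0,70],[0,0,0.5,0,0,0,70],[0,0,0.4,0,0,0,70],[0,0,0,0,0,0,46],[0,0,0,0,0,0,46]], "squeeze": 20}}

```text
time_s: 5.7
tool_pos: [0.5222, -0.0943, 0.1235]
ee_rot: [3.141, 0.0, 1.47]
force: [0.6, -0.2, 0.6]
finger_gap: 0.0393
```

Run:
```python
from h import *
im,d,K,D,M=cam('wrist');save('wg.png',im)
o=bot.get_obs();print(o['tool_pos'],o['ee_rot'],o['force'],o['finger_gap'])
```

```text
[ 0.52232662 -0.09439224  0.12373499] [3.14009512e+00 2.51259260e-04 1.46959589e+00] [0.23092057 0.04251882 0.19276976] 0.039590282484199726
```

View pics/wg.png

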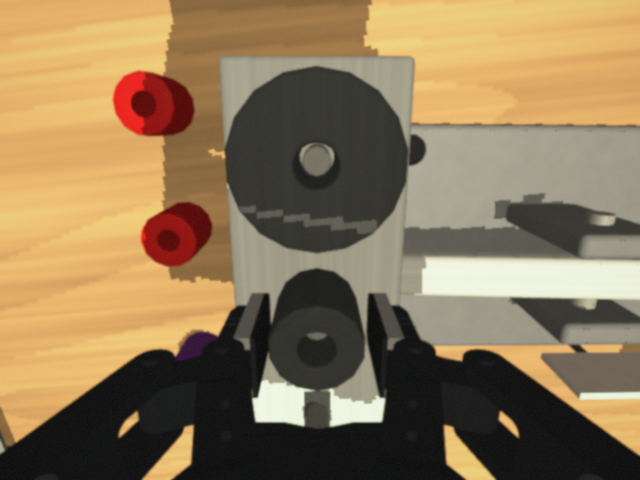

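The ring at (317,345) sits centred between the pads at (267 to 370). I close on it.

Request:
{"name": "step_arm", "arguments": {"deltas": [[0,0,0,0,0,0,40],[0,0,0,0,0,0,37],[0,0,0,0,0,0,35],[0,0,0,0,0,0,35],[0,0,0,0,0,0,35]], "squeeze": 20}}

```text
time_s: 6.25
tool_pos: [0.5222, -0.0945, 0.1237]
ee_rot: [3.14, 0.0, 1.469]
force: [-1.5, -0.5, 6.1]
finger_gap: 0.0321
```

Request:
{"name": "step_arm", "arguments": {"deltas": [[0,0,-0.1,0,0,0,30],[0,0,-0.2,0,0,0,30],[0,0,-0.2,0,0,0,30],[0,0,0,0,0,0,30]], "squeeze": 20}}

```text
time_s: 6.65
tool_pos: [0.5221, -0.0944, 0.136]
ee_rot: [3.14, 0.0, 1.469]
force: [0.5, 0.2, -2.3]
finger_gap: 0.0321
```

Run:
```python
from h import *
im,d,K,D,M=cam('wrist');save('wg2.png',im[200:480,160:480])
o=bot.get_obs();print(o['tool_pos'],o['ee_rot'],o['force'],o['finger_gap'])
```

```text
[ 0.52187369 -0.09433988  0.13565146] [3.14100735e+00 1.22710217e-04 1.46952195e+00] [-0.59197922 -0.57718438 -1.28204333] 0.03204029172205264
```

View pics/wg2.png

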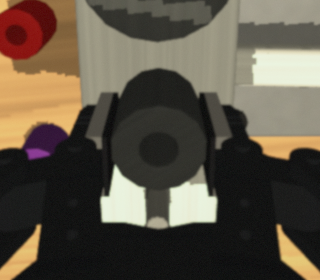

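Request:
{"name": "step_arm", "arguments": {"deltas": [[0,0,-0.6,0,0,0,30],[0,0,-0.8,0,0,0,30],[0,0,-0.8,0,0,0,30],[0,0,-0.4,0,0,0,30],[0.4,0.1,0,0,0,0,30],[0.8,0.19,0,0,0,0,30],[0.8,0.19,0,0,0,0,30],[0.8,0.19,0,0,0,0,30]]}}

```text
time_s: 7.5
tool_pos: [0.5454, -0.025, 0.199]
ee_rot: [-3.14, -0.0, 1.469]
force: [0.6, -0.2, -2.3]
finger_gap: 0.032
```

Request:
{"name": "step_arm", "arguments": {"deltas": [[0.8,0.19,0,0,0,0,30],[0.8,0.19,0,0,0,0,30],[0.8,0.19,0,0,0,0,30],[0.8,0.19,0,0,0,0,30],[0.8,0.19,0,0,0,0,30],[0.8,0.19,0,0,0,0,30],[0.8,0.19,0,0,0,0,30],[0.8,0.19,0,0,0,0,30]]}}

```text
time_s: 8.3
tool_pos: [0.5992, 0.1305, 0.1987]
ee_rot: [-3.14, 0.0, 1.47]
force: [0.2, -0.3, -2.7]
finger_gap: 0.0321
```

Request:
{"name": "step_arm", "arguments": {"deltas": [[0.8,0.19,0,0,0,0,30],[0.8,0.19,0,0,0,0,30],[0.4,0.09,0,0,0,0,30],[0,0,0,0,0,0,30],[0,0,0,0,0,0,30]]}}

```text
time_s: 8.8
tool_pos: [0.6158, 0.1772, 0.1996]
ee_rot: [-3.14, 0.001, 1.47]
force: [-0.4, 0.2, -0.6]
finger_gap: 0.0319
```

Run:
```python
from h import *
im,d,K,D,M=cam('wrist');W=cloud(d,K,D,M);save('wh.png',im);np.savez('wh',W=W,im=im)
o=bot.get_obs();print(o['tool_pos'],o['ee_rot'],o['force'],o['finger_gap'])
R=Ro.from_euler('xyz',o['ee_rot']).as_matrix();
P=W[300:400,265:375].reshape(-1,3);T=(P-o['tool_pos'])@R
for m in bot.masks_of('middle_mid','wrist')[:3]:
    print(m['p'],m['rect']); T=(W[m['pixels']]-o['tool_pos'])@R;T=T[(abs(T[:,0])<.03)&(abs(T[:,2])<.06)]
    if len(T)<50: continue
    z=np.percentile(T[:,2],10); Q=T[abs(T[:,2]-z)<.003]
    print('top z tool',z,'circle',cv2.minEnclosingCircle((Q[:,:2]*1000).astype(np.float32)),len(Q))
m=(abs(W[...,2]-.118)<.006)&(abs(W[...,1]-.18)<.05)
print('panz',np.median(W[m][:,2]))
im,d,K,D,M=cam('side');save('s2.png',cv2.resize(im[140:260,250:390],None,fx=4,fy=4))
```

```text
[0.61589311 0.17691807 0.19983302] [-3.14082012e+00  4.32427491e-04  1.46915305e+00] [-1.20717659 -0.37839265 -2.02329398] 0.032093470844827096
0.98 [268.6, 268.3, 101.6, 123.6]
top z tool -0.013860346978935257 circle ((1.2654082775115967, -1.1485360860824585), 17.102088928222656) 5669
panz 0.11742448784677584
```

View pics/wh.png

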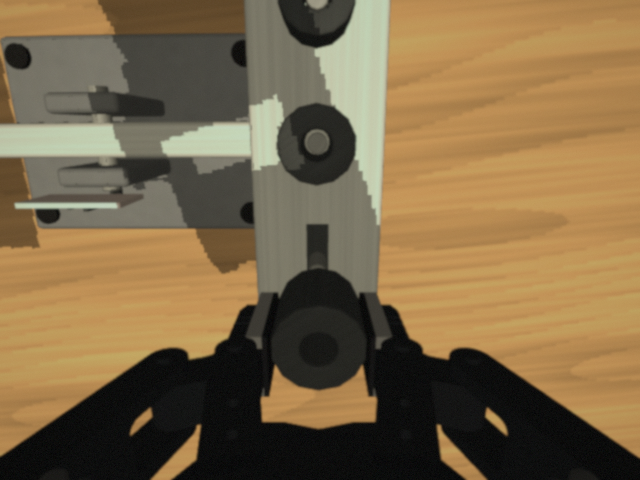

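Request:
{"name": "step_arm", "arguments": {"deltas": [[-0.01,0.024,0.6,0,0,0,30],[0,0,0.6,0,0,0,30],[0,0,0.15,0,0,0,30],[0,0,0.1,0,0,0,30],[0,0,0.1,0,0,0,30],[0,0,0.1,0,0,0,30],[0,0,0.1,0,0,0,30],[0,0,0.0,0,0,0,30]]}}

```text
time_s: 9.75
tool_pos: [0.6167, 0.1772, 0.1563]
ee_rot: [-3.141, 0.0, 1.47]
force: [0.9, -0.3, -2.2]
finger_gap: 0.0327
```

```bash
cat > chk.py <<'E'
from h import *
im,d,K,D,M=cam('wrist');W=cloud(d,K,D,M)
o=bot.get_obs();print(o['time_s'],o['tool_pos'],o['force'].round(1),o['torque'].round(2),o['finger_gap'])
R=Ro.from_euler('xyz',o['ee_rot']).as_matrix();T=(W-o['tool_pos'])@R
m=(abs(W[...,2]-.11)<.02)&(abs(W[...,1]-.185)<.032)&(W[...,0]>.5)&(W[...,0]<.6)
print('left pan z',np.median(W[m][:,2]))
P=T[300:400,270:370].reshape(-1,3);P=P[(P[:,2]<-.005)&(P[:,2]>-.03)]
print('ring top tool z',np.median(P[:,2]),len(P))
im,d,K,D,M=cam('side');W=cloud(d,K,D,M);m=(W[...,1]>-.13)&(W[...,1]<-.05)&(W[...,0]>.54)&(W[...,0]<.6)&(abs(W[...,2]-.108)<.02);print('right pan z',np.median(W[m][:,2]))
E
python3 chk.py
```

```text
9.8 [0.61679488 0.17722051 0.15653524] [ 0.5  1.3 -2.7] [ 0.07 -0.06  0.03] 0.03219914143657888
left pan z 0.11749365329326392
ring top tool z -0.01327090906025084 7133
right pan z 0.10296714121569717
```

The ring is already about 6 mm down over the spindle, with no contact force and the pan unmoved. I continue down.

Request:
{"name": "step_arm", "arguments": {"deltas": [[0,0,0.12,0,0,0,30],[0,0,0.12,0,0,0,30],[0,0,0.12,0,0,0,30],[0,0,0.12,0,0,0,30],[0,0,0.1,0,0,0,30],[0,0,0.08,0,0,0,30],[0,0,0,0,0,0,30]]}}

```text
time_s: 10.55
tool_pos: [0.6167, 0.1772, 0.1398]
ee_rot: [-3.141, 0.0, 1.47]
force: [-0.6, 0.1, -0.2]
finger_gap: 0.0322
```

```bash
python3 chk.py
```

```text
10.6 [0.61677189 0.17717199 0.13999391] [-0.2  1.1 -0.9] [0.01 0.16 0.01] 0.0318002600470701
left pan z 0.11668187412851588
ring top tool z -0.01328798157480417 7132
right pan z 0.10354171141290702
```

The ring is seated and the pan is starting to sink. I follow it down to about level, then open gently.

Request:
{"name": "step_arm", "arguments": {"deltas": [[0,0,0.1,0,0,0,30],[0,0,0.1,0,0,0,30],[0,0,0.06,0,0,0,30],[0,0,0,0,0,0,30],[0,0,0,0,0,0,30]]}}

```text
time_s: 11.15
tool_pos: [0.6169, 0.1773, 0.1336]
ee_rot: [3.142, -0.0, 1.469]
force: [-0.8, 1.1, 0.7]
finger_gap: 0.0323
```

```bash
python3 chk.py
```

```text
11.2 [0.61685637 0.17725543 0.13360105] [ 0.6  1.3 -0.2] [ 0.25 -0.09  0.03] 0.032044936379264644
left pan z 0.11046754347386423
ring top tool z -0.013431810925096887 7140
right pan z 0.10967673844841502
```

Request:
{"name": "step_arm", "arguments": {"deltas": [[0,0,0,0,0,0,38],[0,0,0,0,0,0,42],[0,0,0,0,0,0,46],[0,0,0,0,0,0,52],[0,0,0,0,0,0,60],[0,0,0,0,0,0,60]]}}

```text
time_s: 11.85
tool_pos: [0.6168, 0.1772, 0.1335]
ee_rot: [-3.142, 0.0, 1.469]
force: [0.6, 0.3, 0.4]
finger_gap: 0.0513
```

Request:
{"name": "step_arm", "arguments": {"deltas": [[0,0,-0.2,0,0,0,60],[0,0,-0.5,0,0,0,60],[0,0,-1,0,0,0,60],[0,0,-1,0,0,0,60],[0,0,-1,0,0,0,60],[0,0,-1,0,0,0,60],[0,0,0,0,0,0,60],[0,0,0,0,0,0,60]]}}

```text
time_s: 12.65
tool_pos: [0.6169, 0.1772, 0.2519]
ee_rot: [3.14, -0.0, 1.469]
force: [1.0, -1.0, 0.0]
finger_gap: 0.0514
```

Request:
{"name": "step_arm", "arguments": {"deltas": [[0,0,0,0,0,0,60],[0,0,0,0,0,0,60],[0,0,0,0,0,0,60],[0,0,0,0,0,0,60],[0,0,0,0,0,0,60],[0,0,0,0,0,0,60],[0,0,0,0,0,0,60],[0,0,0,0,0,0,60]]}}

```text
time_s: 13.45
tool_pos: [0.6168, 0.1772, 0.251]
ee_rot: [-3.142, -0.0, 1.469]
force: [0.2, -0.1, -0.2]
finger_gap: 0.0512
```

```bash
python3 chk.py; sleep 1
python3 - <<'E'
from h import *
im,d,K,D,M=cam('wrist');W=cloud(d,K,D,M);save('wf.png',im)
for t in('short_mid','tall_mid','middle_mid'):
    for m in bot.masks_of(t,'wrist')[:2]:
        P=W[m['pixels']];P=P[~np.isnan(P[:,0])];z=np.percentile(P[:,2],85);T=P[abs(P[:,2]-z)<.003]
        print(t,m['p'],m['rect'],'topz',z.round(4),cv2.minEnclosingCircle((T[:,:2]*1000).astype(np.float32)))
im,d,K,D,M=cam('side');save('sf.png',cv2.resize(im[140:380,240:430],None,fx=2.5,fy=2.5))
W=cloud(d,K,D,M)
for y0,y1 in((.145,.215),(-.13,-.065)):
    m=(W[...,1]>y0)&(W[...,1]<y1)&(W[...,0]>.43)&(W[...,0]<.64)&(abs(W[...,2]-.11)<.012);print('side pan z',np.median(W[m][:,2]))
E
```

```text
13.5 [0.61681053 0.17720929 0.2510556 ] [-0.   0.4  0.5] [ 0.03  0.01 -0.05] 0.05115382369688753
left pan z 0.10939697037524893
ring top tool z nan 0
right pan z 0.11078598602941953
short_mid 0.7 [286.6, 1.6, 57.5, 66.6] topz 0.1379 ((488.13397216796875, 190.87867736816406), 16.949121475219727)
tall_mid 0.73 [293.2, 111.1, 50.0, 57.4] topz 0.1559 ((549.8049926757812, 184.6639404296875), 16.57158660888672)
middle_mid 0.95 [291.6, 211.7, 55.0, 60.1] topz 0.1467 ((615.8094482421875, 178.46588134765625), 16.814722061157227)
side pan z 0.11178161082704374
side pan z 0.11076457996266964
  return _methods._mean(a, axis=axis, dtype=dtype,
  ret = ret.dtype.type(ret / rcount)
```

View pics/wf.png

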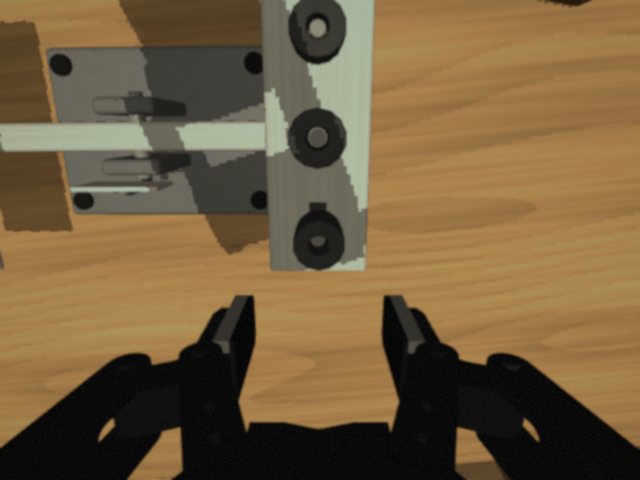

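The middle ring is at (318,240) with the spindle visible in its hole. Its top is 37 mm above the pan, so it is fully down. The pans are level to within about 1 mm. I'm handing in.

```bash
python3 -c "
from bench import bot
print(bot.hand_in())"
```

```text
the job is handed in; nothing more can be done
None
```

I moved the middle (200 g) ring from the heavy right pan to the adjustable spindle of the left pan, which puts about 600 g on each side, and handed the job in at about 14 s.

- **Seating:** the ring's top is 37 mm above the left pan, equal to its height, and the spindle shows in its hole. Short and tall measured in place on their own spindles at the end. I did not measure wide again after lifting the ring off beside it.
- **Level:** the side camera put the two pans 1.0 mm apart with the left higher. Mixing wrist and side readings gave 1.4 mm the other way. Both are within camera calibration error, and both put the beam well inside 0.015 rad of level.
- **Forces and bystanders:** forces read at the end of each move stayed under about 7 N, and the gripper ended well clear. I never approached the tin, block, scraper or the red and purple rings, but I did not measure them again at the end.

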